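# Tuck the sample case's flap beneath its lip

## Task

Close the sample case on the tasting bar: with the fingertips, fold its white flap over and press it flat, then push it along (its black ridge gives the finger a hold) until its free edge is fully home beneath the steel lip, so that it stays shut when you let go. Only push and press: do not pinch the flap, do not lift the case or shove it along the counter, and leave the bottles, glasses and other things where they stand.

Things in the scene. Friction and masses are not known exactly. Their poses are not given: they have to be found in the camera images.
- case: dark wooden sample case holding twelve small vials, 160 mm (its x) x 130 mm (its y) x 50 mm tall, about 1.2 kg, loose on the counter; origin at the centre of its underside, z up. The steel lip stands at its -x end, the flap's hinge at its +x end. Two steel cheeks (local x 30 to 80 mm, y +-59 to +-65 mm, up to 64 mm high) guide the hinge pin
- lip (a point): middle of the lower mouth edge of the steel retaining lip, 59.5 mm above the counter at case x = -58 mm; the lip reaches from there 18 mm farther to -x across the whole width, is 3 mm thick and has a small flared mouth (up to 67 mm high, out to case x = -52 mm). When the flap lies flat its upper face is 56 mm above the counter, 3.5 mm below the underside of the lip
- flap_hinge (a point): centre of the flap's hinge pin, 54 mm above the counter; axis along the case's y. It rides in slots along the case's x
- flap (a joint): hinge angle of the white flap (112 mm long from pin to free edge, 106 mm wide, 4 mm thick), rad: 0 = folded flat over the case pointing to -x, 1.57 = upright, starts at about 1.45 to 2.0 and stops at 2.2. Sprung towards 1.9 with friction: let go unretained it springs up to well over 0.4 rad; holding it flat takes 1 to 2 N at the ridge
- carriage (a joint): how far the hinge pin (and so the whole flap) has been pushed along its slots towards the lip (-x of the case), m: 0 = drawn back, starts at 0 to 0.003, stop at 0.022; pushed along more than about 6 mm before the flap is down, the edge lands on the lip instead of before it. Stiff: about 4 N to move, stays where it is left. At 0 the free edge of the flat flap is 12 mm short of the lip's mouth edge (point lip), so at 0.022 it lies 10 mm beneath the lip
- flap_ridge (a point): middle of the top of the black thumb ridge on the flap's outer face (the face that is uppermost when folded), 89 mm from the pin towards the free edge; the ridge is 6 mm wide along the flap, 90 mm long across it and stands 7 mm above the face. The point's z axis points out of the outer face, x from the free edge to the pin
- flap_edge (a point): middle of the flap's free edge, mid-thickness, 112 mm from the pin; axes as flap_ridge
- flap_middle (a point): centre of the flap panel, mid-thickness, 56 mm from the pin; axes as flap_ridge
- dropper_side_center (a point): amber dropper vial, 36 mm across, 102 mm tall, standing beside the case on its local +y side; point at its axis, 50 mm up
- dropper_front_center (a point): amber dropper vial with a white collar, 36 mm across, 102 mm tall, standing before the lip end of the case; point at its axis, 50 mm up
- glass_near_center (a point): stemmed tasting glass, 60 mm across, 109 mm tall, standing beside the case on its local -y side; point at its axis, 55 mm up
- glass_far_center (a point): stemmed tasting glass, 60 mm across, 109 mm tall, farther to the right (-y) on the counter; point at its axis, 55 mm up
- bottle_a_center (a point): grey bottle, 72 mm across, 270 mm tall, standing to the left (+y); point at its axis, 135 mm up
- bottle_b_center (a point): grey bottle, 72 mm across, 270 mm tall, standing to the left (+y); point at its axis, 135 mm up
- jigger_center (a point): steel double measure, 46 mm across, 85 mm tall, standing to the right (-y); point at its axis, 42 mm up

How it is judged:
By the outcome, as a careful person would: the job done as asked, in the order asked, and still so for the second after the job is handed in, with the robot touching nothing.
It also fails if it takes over 48 s, if anything falls off the work surface, if the arm or the gripper's body presses on something with over 40 N, if the wrist force passes 120 N, or if a joint passes its speed limit or range.

## Robot

A 6-joint arm with a two-finger parallel gripper is mounted at the origin on the work surface. World frame = base frame: x ahead of the robot, y to its left, z up, the work surface at z = 0. Lengths are in m, angles in rad, forces in N, time in s.
With the tool pointing down it reaches from about 0.375 to 0.975 m from the base axis. Payload 3.8 kg.
Tool frame: the origin (TCP) lies between the finger pads; the fingertips stand 19 mm ahead of it and the grasp point (between the pads) is the TCP; x points along the fingers, y is the direction in which the jaws open and shut, and the axes are right-handed (so a half turn about x gives the same grasp; the last joint's range is limited). The gripper opens to 85 mm and grips with 20 to 120 N. Pads are 22 mm wide; open, the fingers measure 114 mm over their backs; the gripper's body (76 mm by 85 mm) begins 54 mm behind the grasp point. The pads swing forward as they close: fully open they stand 13 mm farther back than shut.
Start: joints at [1.088, 0.264, 1.604, -0, 1.274, -0.037], TCP at [0.291, 0.609, 0.25] pointing down, gripper open.
Joint ranges: [-2.63, 2.63], [-0.94, 2.18], [0.31, 2.57], [-1.31, 4.45], [0, 2.66], [-2.55, 2.55]. Speed limits (rad/s): [2.57, 2.57, 3.14, 3.14, 3.14, 3.14].

## Interface

Orientations are given as a rotation vector (axis times angle).
In Python, from rig import env, eyes gives the robot as it stands. The module is installed in compiled form; this text tells all that it offers.
- The arm moves only by the tool carry_out, never from a script. Its argument "steps" is text: rows parted by semicolons, each of 7 numbers parted by spaces: the closure, from 0 (fully open) to 1 (shut), then the shift along the tool's x, y, z in mm, then the turn, a rotation vector about the tool's x, y, z in degrees. A call has 1 to 5 rows; each row shifts and turns the commanded pose from where the row before left it, along the tool's axes as they then stand; what a row does not reach is not made up. A row lasts 1/10 s, in which the tool goes at most 50 mm and 8.59 degrees, less where a joint would pass 70% of its speed; a pose out of reach is approached as far as the arm can. A call is refused whole if a number of a shift passes 50 or a number of a turn 8.59, either way. A call with a gripper value outside its range is refused whole. The fingers move at their own pace and stop on an object; "force" is the grip in N (left out, the last holds). Time passes only in rows, so rows that do not move let the fingers close. It gives the time, the measured TCP pose, the force and the opening at its end, in the units of the state.
- env.read_state(): the state, without advancing time (a new reading comes with each control period).
- eyes.capture(name): name is "side" or "top" or "wrist"; returns a dict with "image" (384x512x3 uint8, red, green, blue), "camera_matrix" (3x3 intrinsics, pixels), "view" (4x4, takes a point from world to camera coordinates). Camera axes: x right, y down, z forward; pixel columns grow to the right and rows downward; lengths in m; the calibration is good to about 2 mm. A picture is of the moment at which its call begins. There is no depth.
- env.hand_in(): hands the job in, once; it reports no verdict.
The state is a dict: "t": time; "q": joint angles; "joint_velocities": joint speeds; "tau": joint torques, N m; "tool_pos": TCP position; "orientation": TCP orientation; "contact_force": force on the tool from outside, world axes, zero at the start; "wrist_torque": the same for the moment, N m; "finger_gap": opening from 0.0 (shut) to 1.0 (fully open).
Only numpy, scipy, OpenCV 4.12 (cv2) and the standard library are available. Lean on these libraries where they do the work, as an engineer would, in place of code of your own. Each camera call takes 0.05 s, during which the arm holds its last target.

## Working session

There is one attempt and no reset: what is moved stays moved. The work goes in short steps, Python scripts to look and compute and a tool call to move; the robot and the scene stay as the last step left them, time stands still between calls to the robot, and variables do not carry over. Pictures are saved under pics/ and viewed, and the job is handed in when it is done.

Besides the shell and the picture viewer there is one more tool, called after "Request:" in YAML: its name, and indented under it one key for each argument. carry_out: Moves the arm, as the interface text tells. Its arguments: {"type":"object","properties":{"steps":{"type":"string"},"force":{"type":"number"}},"required":["steps"]}

```bash
mkdir -p pics; cat > h.py <<'E'
import numpy as np,cv2
from rig import env,eyes
def cap(n,out):
    d=eyes.capture(n); cv2.imwrite('pics/'+out+'.png',d['image'][:,:,::-1]); np.savez('pics/'+out+'.npz',**d); return d
def ray(d,u,v):
    K=d['camera_matrix'];V=d['view'];R=V[:3,:3];c=-R.T@V[:3,3]
    r=R.T@np.linalg.inv(K)@np.array([u,v,1.]);return c,r/np.linalg.norm(r)
def onz(d,u,v,z):
    c,r=ray(d,u,v);return c+r*(z-c[2])/r[2]
def tri(d1,p1,d2,p2):
    c1,r1=ray(d1,*p1);c2,r2=ray(d2,*p2)
    s=np.linalg.lstsq(np.c_[r1,-r2],c2-c1,rcond=None)[0];a=c1+s[0]*r1;b=c2+s[1]*r2
    return (a+b)/2,np.linalg.norm(a-b)
def proj(d,P):
    P=np.atleast_2d(P);p=(d['view'][:3,:3]@P.T).T+d['view'][:3,3];q=(d['camera_matrix']@p.T).T;return q[:,:2]/q[:,2:]
def load(o): return dict(np.load('pics/'+o+'.npz'))
E
python3 - <<'E'
from h import *
for n in ['side','top','wrist']:
    d=cap(n,n+'0'); R=d['view'][:3,:3]; print(n,-R.T@d['view'][:3,3],R[2],d['camera_matrix'][0,0])
print(env.read_state())
E
```

```text
side [ 0.15354435 -0.71448041  0.91571306] [ 0.34140361  0.62905396 -0.69838005] 382.77728465873224
top [ 0.33094197 -0.00852604  1.22953052] [ 0.17906192 -0.00281184 -0.98383379] 350.2943021557482
wrist [0.21906092 0.64400635 0.37307372] [ 0.27854627 -0.13539491 -0.95083132] 294.39020805628195
{'t': 0.15, 'q': array([ 1.08814725e+00,  2.64581584e-01,  1.60506081e+00, -3.41520332e-05,
        1.27368613e+00, -3.68774314e-02]), 'joint_velocities': array([-0.00091966, -0.00281007, -0.00404343,  0.00074671,  0.00158776,
        0.00108423]), 'tau': array([ 1.48533371e-03, -5.15902126e+01, -3.67961204e+01,  1.49359321e-04,
        7.91649625e-03, -3.78545076e-05]), 'tool_pos': array([0.29078134, 0.60857063, 0.24924672]), 'orientation': array([ 0.34826153,  1.54279671, -0.35092812]), 'contact_force': array([ 0.8104942 ,  0.2634545 , -0.78971338]), 'wrist_torque': array([-0.01085513,  0.0238598 , -0.04650716]), 'finger_gap': 1.001795929492342}
```

View pics/side0.png

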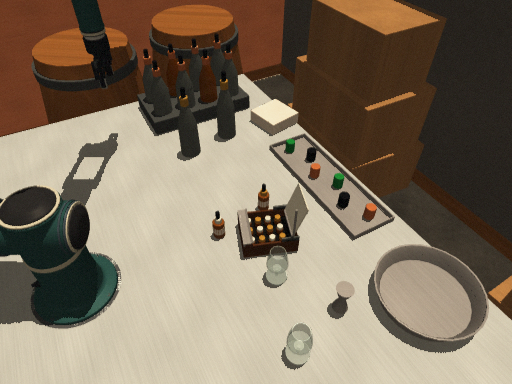

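View pics/top0.png

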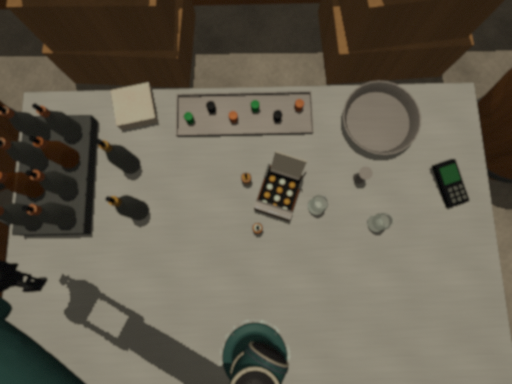

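```bash
python3 - <<'E'
from h import *
s=cv2.imread('pics/side0.png')[165:295,195:335]; t=cv2.imread('pics/top0.png')[140:245,225:345]
cv2.imwrite('pics/sc.png',cv2.resize(s,None,fx=5.5,fy=4.6 and 4.5,interpolation=cv2.INTER_CUBIC) if 0 else cv2.resize(s,None,fx=4.5,fy=4.5,interpolation=cv2.INTER_CUBIC))
cv2.imwrite('pics/tc.png',cv2.resize(t,None,fx=5.5,fy=5.5,interpolation=cv2.INTER_CUBIC))
E
```

```text
(no output)
```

View pics/sc.png

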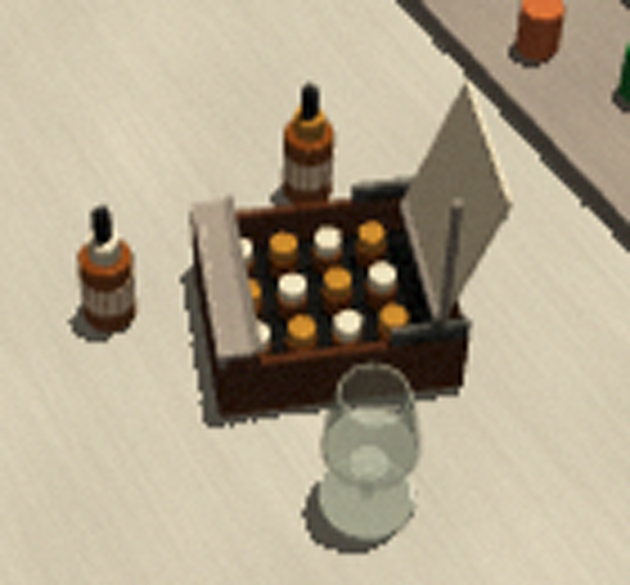

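View pics/tc.png

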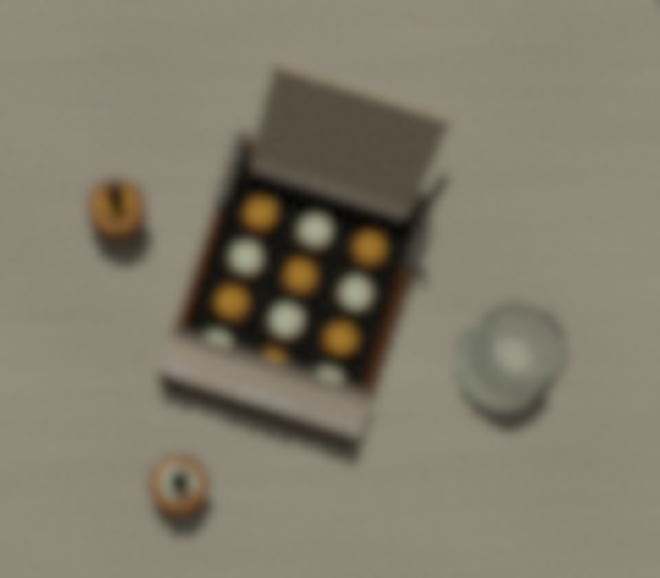

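```bash
python3 - <<'E'
from h import *
s=load('side0');t=load('top0')
S=lambda a,b:((a+.5)/4.5-.5+195,(b+.5)/4.5-.5+165)
T=lambda a,b:((a+.5)/5.5-.5+225,(b+.5)/5.5-.5+140)
for n,a,b in [('edge+y',(465,86),(275,68)),('edge-y',(510,205),(446,124)),('lipin+y',(235,200),(180,333)),('lipin-y',(258,350),(372,405)),('lipout+y',(193,208),(165,375)),('lipout-y',(222,355),(358,437)),('dropside cap',(310,87),(114,188)),('dropfront cap',(101,210),(181,480)),('glass rim',(376,385),(516,350)),('pole top',(456,202),(445,181)),
 ('flaphinge+y',(403,200),(250,172)),('flaphinge-y',(440,305),(405,216))]:
    p,e=tri(s,S(*a),t,T(*b));print(n,p.round(4),round(e,4))
E
```

```text
edge+y [ 0.6446 -0.0791  0.1614] 0.0027
edge-y [ 0.6109 -0.1765  0.1601] 0.0055
lipin+y [ 0.5068 -0.0222  0.0715] 0.0055
lipin-y [ 0.4611 -0.1374  0.0689] 0.0067
lipout+y [ 0.4812 -0.0122  0.0678] 0.0041
lipout-y [ 0.4416 -0.1282  0.0658] 0.0053
dropside cap [0.5878 0.0162 0.1071] 0.0011
dropfront cap [ 0.4139 -0.0198  0.1086] 0.003
glass rim [ 0.49   -0.2198  0.111 ] 0.0131
pole top [ 0.5739 -0.1717  0.1774] 0.0061
flaphinge+y [ 0.6091 -0.0686  0.0624] 0.007
flaphinge-y [ 0.5771 -0.1626  0.0713] 0.0073
```

```bash
cat >> h.py <<'E'
from scipy.spatial.transform import Rotation as Ro
YAW=np.deg2rad(-19.4)
CX=np.array([np.cos(YAW),np.sin(YAW),0]);CY=np.array([-np.sin(YAW),np.cos(YAW),0])
O=np.array([.533,-.0963,0])
def c2w(x,y,z): return O+CX*x/1e3+CY*y/1e3+np.array([0,0,z/1e3])
def w2c(p): d=np.array(p)-O; return np.array([d@CX,d@CY,d[2]])*1e3
def stat():
    s=env.read_state(); print('t',s['t'],'tip(case mm)',(w2c(s['tool_pos']+Ro.from_rotvec(s['orientation']).as_matrix()[:,0]*.019)).round(1),'F case',[round(float(s['contact_force']@a),1) for a in (CX,CY,[0,0,1])],'gap',round(s['finger_gap'],2)); 
    R=Ro.from_rotvec(s['orientation']).as_matrix(); print('R cols (case)',[[round(float(R[:,i]@a),3) for a in (CX,CY,[0,0,1])] for i in range(3)])
    return s
def togo(x,y,z):
    s=stat();R=Ro.from_rotvec(s['orientation']).as_matrix();tip=s['tool_pos']+R[:,0]*.019
    G=np.c_[[0,0,-1],CY,np.cross([0,0,-1],CY)]
    best=[]
    for sg in (1,-1):
        g=G*np.array([1,sg,sg]); best.append(np.rad2deg(Ro.from_matrix(R.T@g).as_rotvec()))
    print('tool shift mm',(R.T@(c2w(x,y,z)-tip)*1e3).round(1),'turns',[b.round(1) for b in best])
E
python3 - <<'E'
from h import *
togo(130,0,330)
togo(140,0,200)
s=load('side0')
for u,v in [(190,152),(227,135)]: print(onz(s,u,v,0))
t=load('top0')
for u,v in [(178,136),(312,134),(355,200)]: print(onz(t,u,v,0.0))
for n,p in [('ds',[.5878,.0162,0]),('df',[.4139,-.0198,0]),('g',[.49,-.2198,0])]: print(n,w2c(p))
E
```

```text
t 0.15 tip(case mm) [-462.6  584.4  230.2] F case [0.7, 0.5, -0.8] gap 1.0
R cols (case) [[-0.0, -0.002, -1.0], [0.107, 0.994, -0.002], [0.994, -0.107, -0.0]]
tool shift mm [ -98.9 -517.8  651.7] turns [array([-6.1, -0. ,  0.1]), array([173.9,   0.2,   0. ])]
t 0.15 tip(case mm) [-462.6  584.4  230.2] F case [0.7, 0.5, -0.8] gap 1.0
R cols (case) [[-0.0, -0.002, -1.0], [0.107, 0.994, -0.002], [0.994, -0.107, -0.0]]
tool shift mm [  31.1 -516.5  661.6] turns [array([-6.1, -0. ,  0.1]), array([173.9,   0.2,   0. ])]
[0.48784867 0.39920934 0.        ]
[0.65835845 0.42936292 0.        ]
[ 7.59363861e-01  2.63166164e-01 -2.22044605e-16]
[ 0.75567394 -0.22878522  0.        ]
[ 0.50745477 -0.36842313  0.        ]
ds [ 14.32047432 124.31497905   0.        ]
df [-137.74814515   32.59614253    0.        ]
g [   0.4633255  -130.77092693    0.        ]
```

Request:
carry_out:
  steps: "1 -50 0 0 0 0 0; 1 -50 0 0 -6 0 0; 1 0 -40 20 0 0 0; 1 0 -45 35 0 0 0; 1 0 -45 40 0 0 0"

```text
t: 0.65
tool_pos: [0.3308, 0.4697, 0.3506]
orientation: [0.266, 1.554, -0.266]
contact_force: [1.0, 0.6, 0.5]
finger_gap: 0.145
```

Request:
carry_out:
  steps: "1 0 -40 45 0 0 0; 1 0 -40 45 0 0 0; 1 0 -40 45 0 0 0; 1 0 -40 45 0 0 0; 1 0 -40 45 0 0 0"

```text
t: 1.15
tool_pos: [0.4519, 0.2499, 0.3502]
orientation: [0.267, 1.554, -0.267]
contact_force: [0.7, -0.6, -0.2]
finger_gap: -0.004
```

Request:
carry_out:
  steps: "1 0 -40 45 0 0 0; 1 0 -40 45 0 0 0; 1 0 -40 45 0 0 0; 1 0 -40 45 0 0 0; 1 0 -40 45 0 0 0"

```text
t: 1.65
tool_pos: [0.5725, 0.0308, 0.3501]
orientation: [0.268, 1.554, -0.268]
contact_force: [0.9, 1.2, -0.0]
finger_gap: -0.003
```

```bash
python3 - <<'E'
from h import *
togo(135,0,200)
E
```

```text
t 1.65 tip(case mm) [ -4.9 133.  331.1] F case [0.4, 1.4, -0.0] gap -0.0
R cols (case) [[-0.0, 0.0, -1.0], [0.003, 1.0, 0.0], [1.0, -0.003, -0.0]]
tool shift mm [ 131.  -132.7  140.3] turns [array([-0.2, -0. , -0. ]), array([179.8,  -0. ,   0. ])]
```

Request:
carry_out:
  steps: "1 0 -40 40 0 0 0; 1 0 -40 40 0 0 0; 1 0 -40 40 0 0 0; 1 50 -13 20 0 0 0; 1 40 0 0 0 0 0"

```text
t: 2.15
tool_pos: [0.6516, -0.1235, 0.2646]
orientation: [0.27, 1.55, -0.271]
contact_force: [0.2, 0.0, -1.4]
finger_gap: 0.002
```

Request:
carry_out:
  steps: "1 0 0 0 0 0 0; 1 0 0 0 0 0 0"

```text
t: 2.35
tool_pos: [0.6489, -0.1194, 0.2642]
orientation: [0.268, 1.557, -0.268]
contact_force: [0.5, 0.9, 0.2]
finger_gap: 0.002
```

```bash
python3 - <<'E'
from h import *
stat()
w=cap('wrist','wrist1');cap('side','side1');cap('top','top1')
s=cv2.imread('pics/side1.png')[145:295,195:345]
cv2.imwrite('pics/sc1.png',cv2.resize(s,None,fx=4,fy=4,interpolation=cv2.INTER_CUBIC))
E
```

```text
t 2.35 tip(case mm) [116.9  16.6 245.2] F case [0.1, 1.0, 0.2] gap 0.0
R cols (case) [[-0.003, -0.0, -1.0], [0.003, 1.0, -0.0], [1.0, -0.003, -0.003]]
```

View pics/sc1.png

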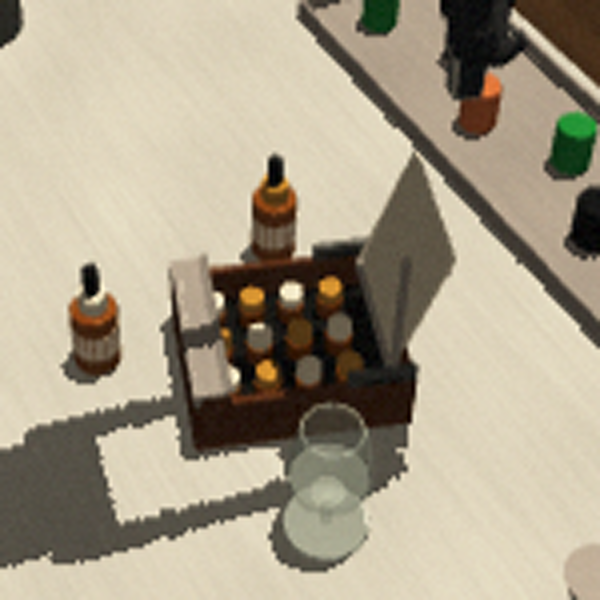

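View pics/wrist1.png

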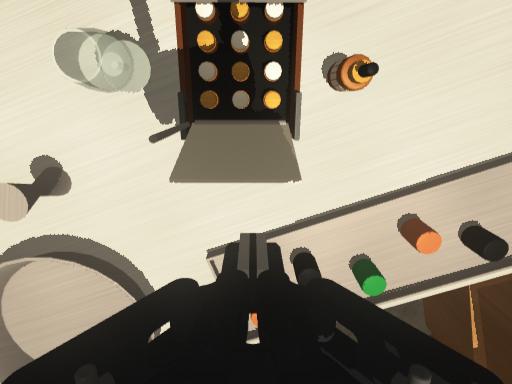

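```bash
python3 - <<'E'
from h import *
w=load('wrist1');s=load('side0')
im=cv2.imread('pics/wrist1.png')[0:200,130:340];cv2.imwrite('pics/w1c.png',cv2.resize(im,None,fx=3.5,fy=3,interpolation=cv2.INTER_CUBIC))
for n,p,z in [('edge-y',(170,181.5),.161),('edge+y',(301,180.5),.161),('cheek-y',(183,138),.064),('cheek+y',(299,138),.064),('lip-y',(176,2),.067),('lip+y',(306,2),.067),('cheek-y front',(181,93),.064),('cheek+y front',(299,93),.064)]:
    print(n,w2c(onz(w,*p,z)).round(1))
for z in (.1,.13,.15,.17):print('poletop',z,w2c(onz(w,153,138,z)).round(1),'side',w2c(onz(s,296.2,209.5,z)).round(1))
for z in (.05,.06):print('polebase',w2c(onz(w,187,128,z)).round(1))
E
```

```text
edge-y [103.2 -48.7 161. ]
edge+y [102.6  56.6 161. ]
cheek-y [ 81.7 -58.5  64. ]
cheek+y [82.  68.5 64. ]
lip-y [-47.2 -54.9  67. ]
lip+y [-47.   68.7  67. ]
cheek-y front [ 34.9 -57.1  64. ]
cheek+y front [35.2 66.3 64. ]
poletop 0.1 [ 76.8 -79.3 100. ] side [ 90.5  11.2 100. ]
poletop 0.13 [ 72.7 -69.2 130. ] side [ 81.5 -15.3 130. ]
poletop 0.15 [ 70.  -62.4 150. ] side [ 75.6 -32.9 150. ]
poletop 0.17 [ 67.2 -55.7 170. ] side [ 69.6 -50.6 170. ]
polebase [ 72.4 -56.5  50. ]
polebase [ 71.4 -54.3  60. ]
```

View pics/w1c.png

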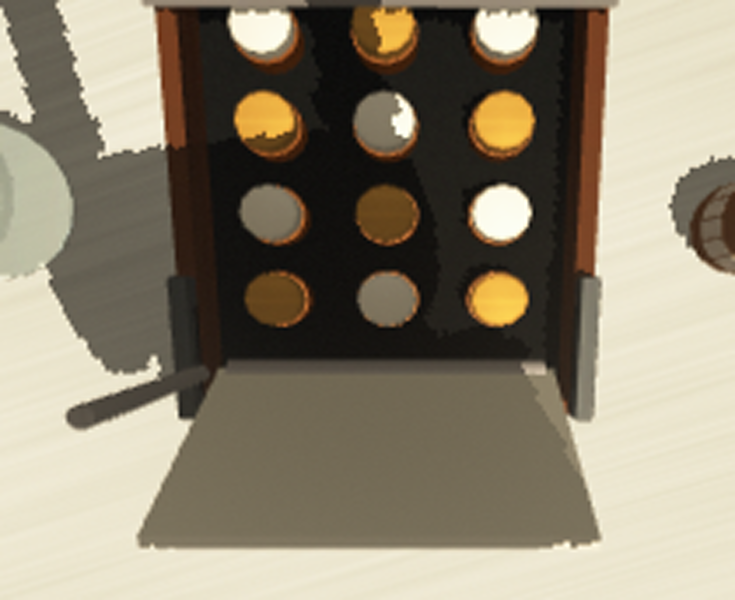

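```bash
sed -i 's/^YAW=.*/YAW=np.deg2rad(-20.0)/; s/^O=.*/O=np.array([.5375,-.0926,0])/' h.py; python3 - <<'E'
from h import *
togo(132,0,125)
E
```

```text
t 2.5 tip(case mm) [116.1  13.7 249.8] F case [0.7, 1.0, -0.3] gap -0.0
R cols (case) [[0.005, 0.001, -1.0], [-0.009, 1.0, 0.001], [1.0, 0.009, 0.005]]
tool shift mm [124.9 -14.   15.1] turns [array([ 0.5,  0.3, -0. ]), array([-1.795e+02,  1.000e-01,  5.000e-01])]
```

Request:
carry_out:
  steps: "1 0 -14 15 0.5 0 0; 1 40 0 0 0 0 0; 1 45 0 0 0 0 0; 1 40 0 0 0 0 0; 1 0 0 0 0 0 0"

```text
t: 3.0
tool_pos: [0.6555, -0.1376, 0.1345]
orientation: [0.275, 1.564, -0.275]
contact_force: [-1.1, -1.7, -1.1]
finger_gap: 0.005
```

Request:
carry_out:
  steps: "1 0 0 0 0 0 0; 1 0 0 0 0 0 0"

```text
t: 3.2
tool_pos: [0.6618, -0.1388, 0.1442]
orientation: [0.274, 1.547, -0.275]
contact_force: [0.3, -0.4, 0.2]
finger_gap: -0.0
```

```bash
python3 - <<'E'
from h import *
stat()
w=cap('wrist','wrist2');cap('side','side2')
stat()
s=cv2.imread('pics/side2.png')[145:295,195:345]
cv2.imwrite('pics/sc2.png',cv2.resize(s,None,fx=4,fy=4,interpolation=cv2.INTER_CUBIC))
E
```

```text
t 3.2 tip(case mm) [132.7  -0.9 125.2] F case [0.4, -0.2, 0.2] gap -0.0
R cols (case) [[0.006, 0.001, -1.0], [0.001, 1.0, 0.001], [1.0, -0.001, 0.006]]
t 3.3 tip(case mm) [132.5  -0.8 125.2] F case [-1.0, -0.4, -0.8] gap 0.0
R cols (case) [[0.006, 0.001, -1.0], [0.001, 1.0, 0.001], [1.0, -0.001, 0.006]]
```

View pics/sc2.png

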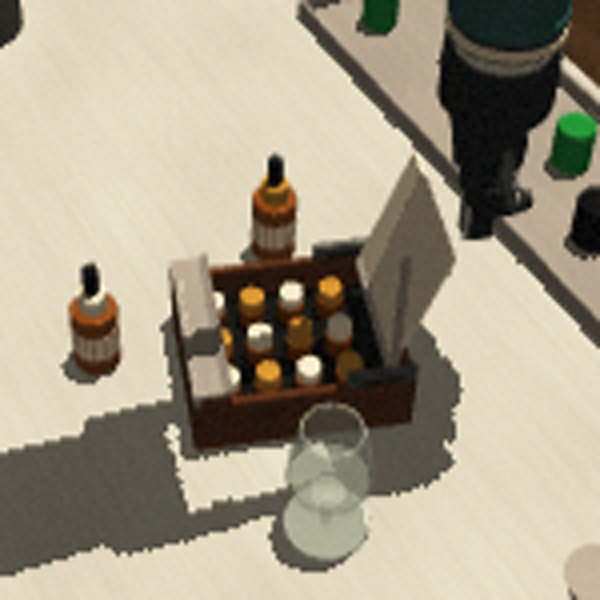

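View pics/wrist2.png

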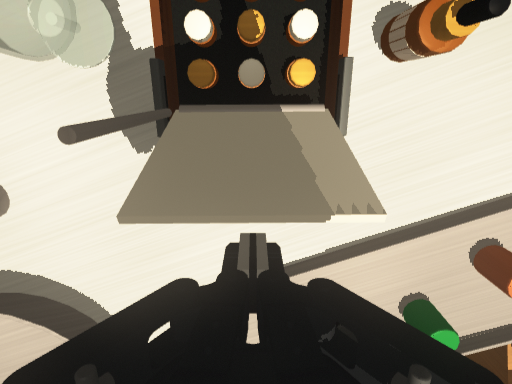

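Request:
carry_out:
  steps: "1 0 0 -12 0 0 0; 1 0 0 -12 0 0 0; 1 0 0 -10 0 0 0; 1 0 0 -10 0 0 0; 1 0 0 0 0 0 0"

```text
t: 3.8
tool_pos: [0.6159, -0.1221, 0.14]
orientation: [0.274, 1.555, -0.274]
contact_force: [0.5, -0.7, -0.5]
finger_gap: -0.003
```

```bash
python3 - <<'E'
from h import *
stat()
w=cap('wrist','wrist3')
E
```

```text
t 3.8 tip(case mm) [ 83.8  -0.9 121. ] F case [0.7, -0.5, -0.5] gap -0.0
R cols (case) [[-0.001, -0.0, -1.0], [0.0, 1.0, -0.0], [1.0, -0.0, -0.001]]
```

View pics/wrist3.png

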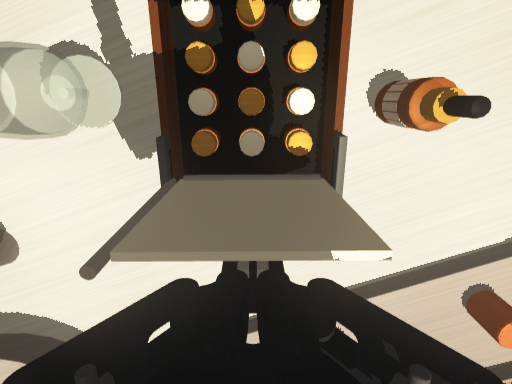

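Request:
carry_out:
  steps: "1 0 0 -8 0 0 0; 1 0 0 -8 0 0 0; 1 0 0 -8 0 0 0; 1 1 0 -8 0 0 0; 1 0 0 0 0 0 0"

```text
t: 4.35
tool_pos: [0.5862, -0.1114, 0.1387]
orientation: [0.275, 1.555, -0.274]
contact_force: [-0.6, 0.6, 0.1]
finger_gap: -0.003
```

```bash
python3 - <<'E'
from h import *
stat()
w=cap('wrist','wrist4')
E
```

```text
t 4.35 tip(case mm) [ 52.1  -1.  119.7] F case [-0.7, 0.3, 0.1] gap -0.0
R cols (case) [[-0.002, -0.0, -1.0], [0.001, 1.0, -0.0], [1.0, -0.001, -0.002]]
```

View pics/wrist4.png

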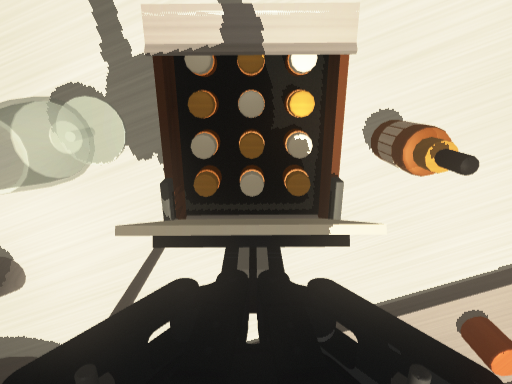

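```bash
python3 - <<'E'
from h import *
w=load('wrist4')
for n,p,z in [('lipmouth-y',(145,53),.067),('lipmouth+y',(357,52),.067),('lipout-y',(147,4),.0625),('lipout+y',(358,4),.0625),('cheek-y end',(162,220),.064),('cheek+y end',(341,220),.064),('cheek-y fr',(162,180),.064),('cheek+y fr',(342,178),.064)]:
    print(n,w2c(onz(w,*p,z)).round(1))
for th in (1.1,1.2,1.3,1.4):
  c,s=np.cos(th),np.sin(th)
  print(th,proj(w,[c2w(66-112*c+2*s,0,54+112*s+2*c),c2w(66-112*c-2*s,0,54+112*s-2*c),c2w(66-86*c+9*s,0,54+86*s+9*c)]).round(0).tolist())
E
```

```text
lipmouth-y [-51.7 -65.3  67. ]
lipmouth+y [-52.3  63.4  67. ]
lipout-y [-78.9 -62.6  62.5]
lipout+y [-78.8  62.6  62.5]
cheek-y end [ 59.8 -66.4  64. ]
cheek+y end [59.8 64.9 64. ]
cheek-y fr [ 29.3 -63.6  64. ]
cheek+y fr [27.8 62.7 64. ]
1.1 [[252.0, 213.0], [252.0, 203.0], [252.0, 232.0]]
1.2 [[252.0, 242.0], [252.0, 231.0], [252.0, 250.0]]
1.3 [[252.0, 270.0], [252.0, 260.0], [252.0, 268.0]]
1.4 [[252.0, 297.0], [252.0, 288.0], [252.0, 284.0]]
```

Request:
carry_out:
  steps: "1 3 0 -10 0 0 0; 1 4 0 -10 0 0 0; 1 5 0 -6 0 0 0; 1 5 0 -6 0 0 0; 1 0 0 0 0 0 0"

```text
t: 4.9
tool_pos: [0.556, -0.1004, 0.1209]
orientation: [0.275, 1.556, -0.274]
contact_force: [0.4, -0.1, 1.5]
finger_gap: -0.001
```

```bash
python3 - <<'E'
from h import *
stat()
w=cap('wrist','wrist5')
stat()
E
```

```text
t 4.9 tip(case mm) [ 20.   -1.  101.9] F case [0.4, 0.0, 1.5] gap -0.0
R cols (case) [[-0.002, -0.0, -1.0], [0.001, 1.0, -0.0], [1.0, -0.001, -0.002]]
t 4.95 tip(case mm) [ 20.7  -1.  102.4] F case [0.4, 0.1, 0.3] gap 0.0
R cols (case) [[-0.002, -0.0, -1.0], [0.001, 1.0, -0.0], [1.0, -0.001, -0.002]]
```

View pics/wrist5.png

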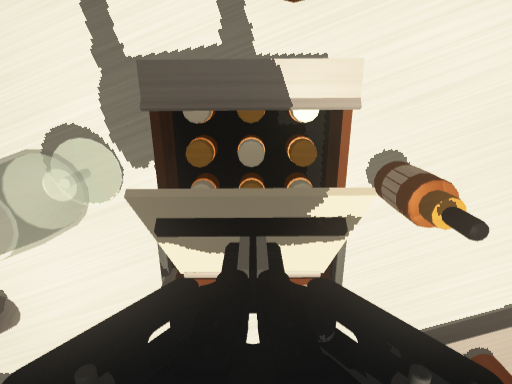

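Request:
carry_out:
  steps: "1 6 0 -5 0 0 0; 1 6 0 -5 0 0 0; 1 6 0 -4 0 0 0; 1 7 0 -3 0 0 0; 1 0 0 0 0 0 0"

```text
t: 5.45
tool_pos: [0.5402, -0.0947, 0.0956]
orientation: [0.275, 1.556, -0.274]
contact_force: [0.9, 0.2, 0.8]
finger_gap: 0.001
```

```bash
python3 - <<'E'
from h import *
stat()
w=cap('wrist','wrist6')
stat()
for th in (.2,.3,.4,.5):
 for cr in (0,4):
  c,s=np.cos(th),np.sin(th)
  print(th,cr,proj(w,[c2w(66-cr-112*c+2*s,0,54+112*s+2*c),c2w(66-cr-86*c+9*s,0,54+86*s+9*c)])[:,1].round(0).tolist())
E
```

```text
t 5.45 tip(case mm) [ 3.2 -1.1 76.6] F case [0.8, 0.4, 0.8] gap 0.0
R cols (case) [[-0.003, -0.0, -1.0], [0.001, 1.0, -0.0], [1.0, -0.001, -0.003]]
t 5.5 tip(case mm) [ 3.5 -1.  77.1] F case [-0.4, 0.1, 1.4] gap 0.0
R cols (case) [[-0.003, -0.0, -1.0], [0.001, 1.0, -0.0], [1.0, -0.001, -0.003]]
0.2 0 [166.0, 217.0]
0.2 4 [158.0, 210.0]
0.3 0 [177.0, 230.0]
0.3 4 [169.0, 222.0]
0.4 0 [193.0, 244.0]
0.4 4 [184.0, 236.0]
0.5 0 [212.0, 261.0]
0.5 4 [203.0, 253.0]
```

View pics/wrist6.png

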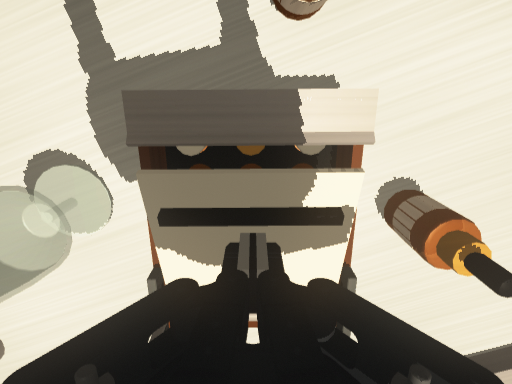

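Request:
carry_out:
  steps: "1 6 0 -2 0 0 0; 1 6 0 -1 0 0 0; 1 5 0 0 0 0 0; 1 3 0 0 0 0 0; 1 0 0 0 0 0 0"

```text
t: 6.0
tool_pos: [0.5383, -0.0939, 0.0763]
orientation: [0.275, 1.555, -0.274]
contact_force: [-0.4, 1.0, 2.3]
finger_gap: 0.003
```

```bash
python3 - <<'E'
from h import *
stat()
w=cap('wrist','wrist7')
stat()
for th in (0,.05,.1):
 for cr in (0,4):
  c,s=np.cos(th),np.sin(th)
  print(th,cr,proj(w,[c2w(66-cr-112*c+2*s,0,54+112*s+2*c),c2w(66-cr-86*c+9*s,0,54+86*s+9*c),c2w(-52,0,67)])[:,1].round(0).tolist())
E
```

```text
t 6.0 tip(case mm) [ 1.2 -1.  57.3] F case [-0.8, 0.8, 2.3] gap 0.0
R cols (case) [[-0.001, -0.0, -1.0], [0.001, 1.0, -0.0], [1.0, -0.001, -0.001]]
t 6.05 tip(case mm) [ 1.4 -1.  57.7] F case [-1.4, -0.1, 1.4] gap -0.0
R cols (case) [[-0.001, -0.0, -1.0], [0.001, 1.0, -0.0], [1.0, -0.001, -0.001]]
0 0 [163.0, 217.0, 156.0]
0 4 [155.0, 209.0, 156.0]
0.05 0 [166.0, 221.0, 156.0]
0.05 4 [158.0, 214.0, 156.0]
0.1 0 [170.0, 226.0, 156.0]
0.1 4 [162.0, 218.0, 156.0]
```

View pics/wrist7.png

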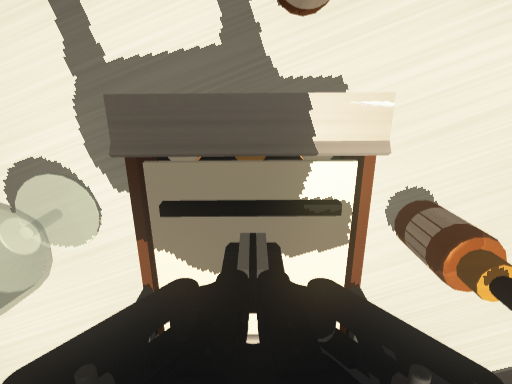

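Request:
carry_out:
  steps: "1 2 0 0 0 0 0; 1 1 0 0 0 0 0; 1 0 0 0 0 0 0"

```text
t: 6.35
tool_pos: [0.539, -0.0941, 0.0749]
orientation: [0.274, 1.553, -0.274]
contact_force: [-2.3, 0.4, 5.6]
finger_gap: -0.001
```

Request:
carry_out:
  steps: "1 1 0 0 0 0 0; 1 0 0 0 0 0 0; 1 0 0 0 0 0 0"

```text
t: 6.65
tool_pos: [0.5395, -0.0943, 0.0748]
orientation: [0.274, 1.552, -0.275]
contact_force: [-3.6, 0.4, 9.6]
finger_gap: 0.002
```

```bash
python3 - <<'E'
from h import *
stat()
w=cap('wrist','wrist8')
stat()
E
```

```text
t 6.65 tip(case mm) [ 2.5 -0.9 55.8] F case [-3.6, -0.8, 9.6] gap 0.0
R cols (case) [[0.001, 0.0, -1.0], [0.001, 1.0, 0.0], [1.0, -0.001, 0.001]]
t 6.7 tip(case mm) [ 2.5 -0.9 55.7] F case [-3.0, -0.5, 9.2] gap -0.0
R cols (case) [[0.001, -0.0, -1.0], [0.001, 1.0, -0.0], [1.0, -0.001, 0.001]]
```

View pics/wrist8.png

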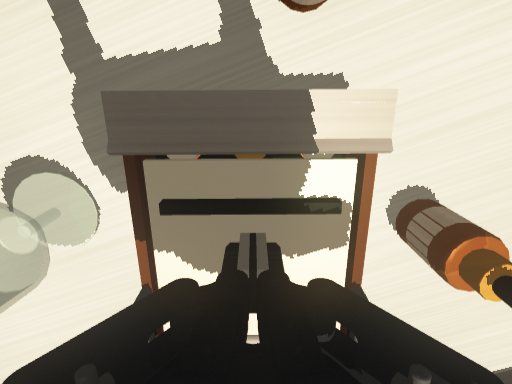

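Request:
carry_out:
  steps: "1 0 0 -3 0 0 0; 1 0 0 -3 0 0 0; 1 0 0 -3 0 0 0; 1 0 0 0 0 0 0"

```text
t: 7.1
tool_pos: [0.5324, -0.0915, 0.0748]
orientation: [0.274, 1.548, -0.275]
contact_force: [3.1, -1.1, 6.5]
finger_gap: -0.0
```

Request:
carry_out:
  steps: "1 0 0 -3 0 0 0; 1 0 0 -2 0 0 0; 1 0 0 0 0 0 0"

```text
t: 7.4
tool_pos: [0.5278, -0.0898, 0.0748]
orientation: [0.274, 1.548, -0.275]
contact_force: [2.9, -1.5, 6.5]
finger_gap: -0.003
```

```bash
cat > m.py <<'E'
from h import *
import sys
stat()
w=cap('wrist',sys.argv[1])
for cr in (0,10,22):
  print(cr,proj(w,[c2w(66-cr-112,0,56),c2w(66-cr-92,0,63),c2w(66-cr-86,0,63),c2w(-52,0,67),c2w(-76,0,62.5),c2w(-80,0,50)])[:,1].round(0).tolist())
for p in [(-52,-65,67),(-52,65,67),(-76,-65,62.5),(-76,65,62.5)]: print(proj(w,[c2w(*p)]).round(0).tolist(),end=' ')
E
python3 m.py wrist9
```

```text
t 7.4 tip(case mm) [-9.9 -0.7 55.8] F case [3.2, -0.4, 6.5] gap -0.0
R cols (case) [[0.005, 0.001, -1.0], [0.001, 1.0, 0.001], [1.0, -0.001, 0.005]]
0 [185.0, 227.0, 238.0, 180.0, 126.0, 115.0]
10 [166.0, 209.0, 220.0, 180.0, 126.0, 115.0]
22 [142.0, 186.0, 197.0, 180.0, 126.0, 115.0]
[[112.0, 180.0]] [[392.0, 180.0]] [[109.0, 126.0]] [[395.0, 126.0]]
```

View pics/wrist9.png

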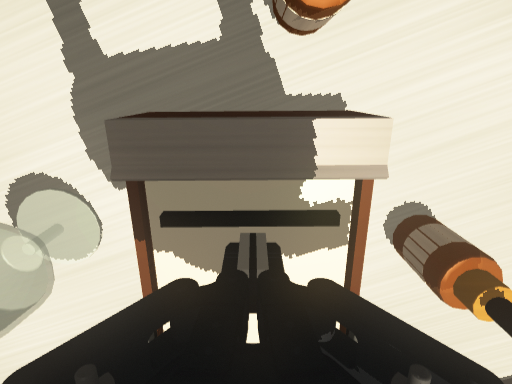

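Request:
carry_out:
  steps: "1 0 0 -2 0 0 0; 1 0 0 -2 0 0 0; 1 0 0 -2 0 0 0; 1 0 0 -2 0 0 0; 1 0 0 0 0 0 0"

```text
t: 7.95
tool_pos: [0.5204, -0.0871, 0.0748]
orientation: [0.274, 1.548, -0.275]
contact_force: [3.0, -1.4, 7.2]
finger_gap: 0.001
```

```bash
python3 m.py wrist10
```

```text
t 7.95 tip(case mm) [-17.9  -0.7  55.8] F case [3.3, -0.2, 7.2] gap 0.0
R cols (case) [[0.005, 0.0, -1.0], [0.001, 1.0, 0.0], [1.0, -0.001, 0.005]]
0 [200.0, 241.0, 252.0, 196.0, 144.0, 132.0]
10 [181.0, 223.0, 234.0, 196.0, 144.0, 132.0]
22 [158.0, 201.0, 212.0, 196.0, 144.0, 132.0]
[[115.0, 196.0]] [[389.0, 196.0]] [[111.0, 144.0]] [[393.0, 144.0]]
```

View pics/wrist10.png

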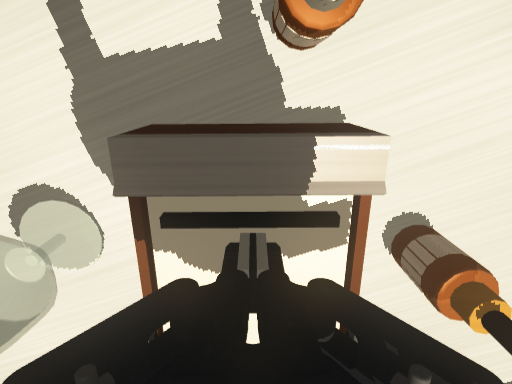

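Request:
carry_out:
  steps: "1 0 0 -2 0 0 0; 1 0 0 -2 0 0 0; 1 0 0 -2 0 0 0; 1 0 0 0 0 0 0"

```text
t: 8.4
tool_pos: [0.5148, -0.0851, 0.0748]
orientation: [0.274, 1.548, -0.275]
contact_force: [3.0, -1.0, 6.5]
finger_gap: -0.004
```

Request:
carry_out:
  steps: "1 0 0 -1 0 0 0; 1 0 0 0 0 0 0"

```text
t: 8.6
tool_pos: [0.514, -0.0848, 0.0748]
orientation: [0.274, 1.548, -0.275]
contact_force: [2.4, -2.2, 6.4]
finger_gap: 0.002
```

```bash
python3 m.py wrist11
```

```text
t 8.6 tip(case mm) [-24.6  -0.7  55.8] F case [3.0, -1.2, 6.4] gap 0.0
R cols (case) [[0.006, 0.0, -1.0], [0.001, 1.0, 0.0], [1.0, -0.001, 0.006]]
0 [212.0, 253.0, 263.0, 209.0, 158.0, 145.0]
10 [194.0, 236.0, 246.0, 209.0, 158.0, 145.0]
22 [171.0, 214.0, 225.0, 209.0, 158.0, 145.0]
[[117.0, 210.0]] [[387.0, 209.0]] [[113.0, 158.0]] [[390.0, 158.0]]
```

View pics/wrist11.png

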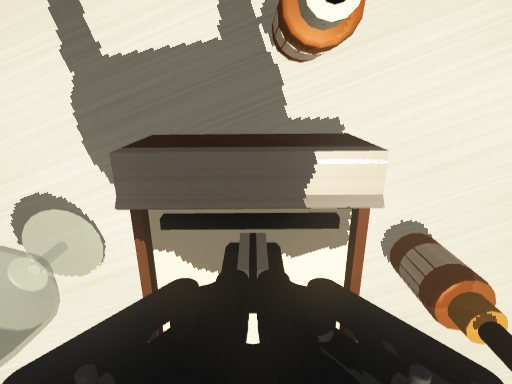

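Request:
carry_out:
  steps: "1 0 0 -1 0 0 0; 1 0 0 -1 0 0 0; 1 0 0 0 0 0 0"

```text
t: 8.95
tool_pos: [0.5123, -0.0842, 0.0748]
orientation: [0.274, 1.548, -0.275]
contact_force: [3.6, -2.3, 6.0]
finger_gap: 0.002
```

Request:
carry_out:
  steps: "1 0 0 -1 0 0 0; 1 0 0 0 0 0 0"

```text
t: 9.15
tool_pos: [0.5114, -0.0838, 0.0748]
orientation: [0.274, 1.547, -0.275]
contact_force: [4.8, -2.0, 7.2]
finger_gap: 0.003
```

```bash
python3 m.py wrist12
```

```text
t 9.15 tip(case mm) [-27.4  -0.6  55.8] F case [5.2, -0.2, 7.2] gap 0.0
R cols (case) [[0.006, 0.001, -1.0], [0.001, 1.0, 0.001], [1.0, -0.001, 0.006]]
0 [217.0, 258.0, 268.0, 215.0, 164.0, 151.0]
10 [199.0, 241.0, 251.0, 215.0, 164.0, 151.0]
22 [177.0, 219.0, 230.0, 215.0, 164.0, 151.0]
[[117.0, 215.0]] [[386.0, 215.0]] [[114.0, 164.0]] [[389.0, 164.0]]
```

View pics/wrist12.png

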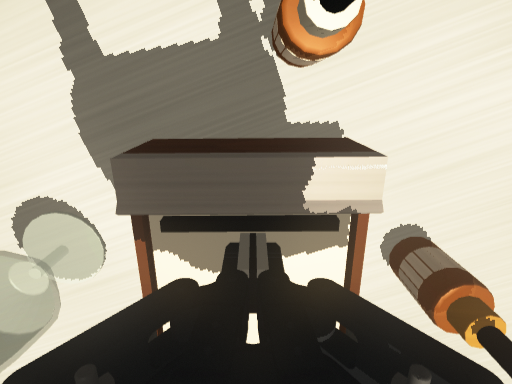

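Request:
carry_out:
  steps: "1 0.5 0 -1 0 0 0; 1 0 0 -1 0 0 0; 1 0 0 0 0 0 0"

```text
t: 9.5
tool_pos: [0.5102, -0.0833, 0.0748]
orientation: [0.274, 1.546, -0.275]
contact_force: [4.9, -1.9, 6.8]
finger_gap: 0.001
```

```bash
python3 m.py wrist13; python3 - <<'E'
from h import *
for a in ('wrist12','wrist13'):
    im=cv2.imread(f'pics/{a}.png')[140:260,150:350]
    g=cv2.cvtColor(im,cv2.COLOR_BGR2GRAY)
    print(a,(g[60:115,30]).tolist())   # col 180
ims=[cv2.resize(cv2.imread(f'pics/{a}.png')[190:250,140:370],None,fx=3.4,fy=4,interpolation=cv2.INTER_CUBIC) for a in('wrist12','wrist13')]
cv2.imwrite('pics/cmp.png',np.vstack(ims))
E
```

```text
t 9.5 tip(case mm) [-28.7  -0.6  55.8] F case [5.3, -0.2, 6.8] gap 0.0
R cols (case) [[0.007, 0.001, -1.0], [0.001, 1.0, 0.001], [1.0, -0.001, 0.007]]
0 [219.0, 260.0, 270.0, 217.0, 167.0, 153.0]
10 [202.0, 243.0, 253.0, 217.0, 167.0, 153.0]
22 [179.0, 221.0, 232.0, 217.0, 167.0, 153.0]
[[118.0, 217.0]] [[386.0, 217.0]] [[114.0, 167.0]] [[389.0, 167.0]] wrist12 [82, 83, 82, 82, 80, 80, 80, 82, 83, 83, 84, 86, 86, 82, 90, 105, 27, 26, 27, 28, 29, 29, 31, 30, 31, 31, 31, 32, 33, 32, 35, 46, 89, 126, 126, 127, 127, 126, 127, 127, 127, 127, 127, 127, 127, 128, 128, 129, 128, 127, 128, 128, 128, 128, 128]
wrist13 [83, 82, 81, 82, 83, 83, 82, 80, 80, 80, 82, 84, 84, 84, 86, 85, 83, 86, 39, 26, 28, 29, 29, 30, 30, 31, 31, 31, 32, 32, 33, 33, 33, 38, 79, 126, 126, 127, 126, 126, 127, 127, 127, 128, 127, 127, 128, 128, 129, 128, 129, 128, 128, 129, 130]
```

View pics/cmp.png

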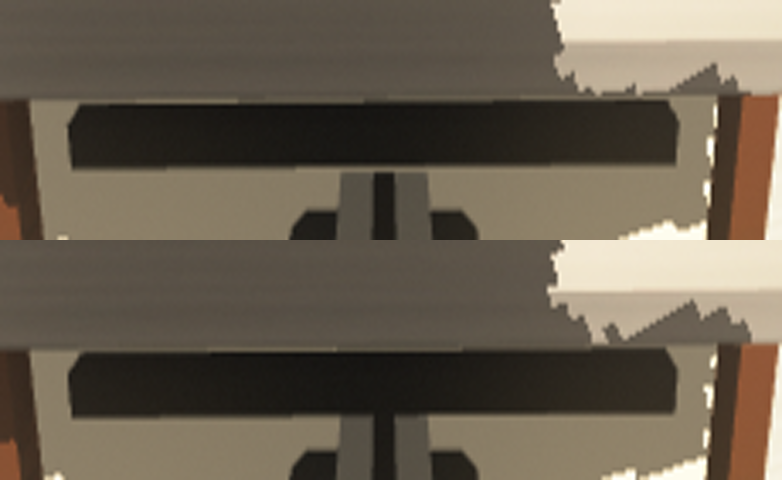

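Request:
carry_out:
  steps: "1 1 0 0 0 0 0; 1 0.5 0 -1 0 0 0; 1 0 0 -1 0 0 0; 1 0 0 0 0 0 0"

```text
t: 9.95
tool_pos: [0.51, -0.0832, 0.0746]
orientation: [0.273, 1.542, -0.275]
contact_force: [5.3, -2.0, 10.6]
finger_gap: -0.003
```

```bash
python3 m.py wrist14; python3 - <<'E'
from h import *
ims=[cv2.resize(cv2.imread(f'pics/{a}.png')[190:250,140:370],None,fx=3.4,fy=4,interpolation=cv2.INTER_CUBIC) for a in('wrist13','wrist14')]
cv2.imwrite('pics/cmp2.png',np.vstack(ims))
E
```

```text
t 9.95 tip(case mm) [-28.8  -0.5  55.6] F case [5.7, -0.1, 10.6] gap -0.0
R cols (case) [[0.011, 0.001, -1.0], [0.001, 1.0, 0.001], [1.0, -0.001, 0.011]]
0 [220.0, 260.0, 270.0, 218.0, 167.0, 154.0]
10 [202.0, 243.0, 253.0, 218.0, 167.0, 154.0]
22 [180.0, 222.0, 233.0, 218.0, 167.0, 154.0]
[[117.0, 218.0]] [[386.0, 218.0]] [[114.0, 167.0]] [[389.0, 167.0]]
```

View pics/cmp2.png

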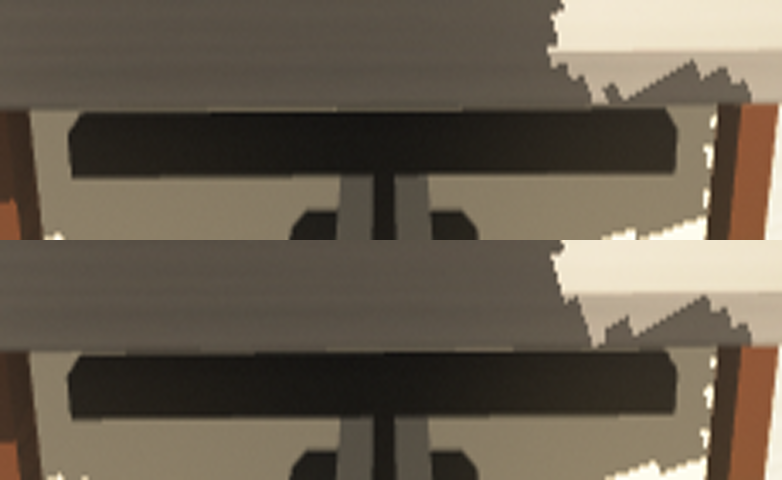

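Request:
carry_out:
  steps: "1 0 0 -1 0 0 0; 1 0 0 -1 0 0 0; 1 0 0 0 0 0 0"

```text
t: 10.3
tool_pos: [0.5089, -0.0827, 0.0747]
orientation: [0.273, 1.54, -0.275]
contact_force: [7.2, -3.5, 9.2]
finger_gap: -0.002
```

Request:
carry_out:
  steps: "1 0 0 -1 0 0 0; 1 0 0 0 0 0 0; 1 0 0 0 0 0 0"

```text
t: 10.6
tool_pos: [0.5088, -0.0826, 0.0748]
orientation: [0.273, 1.539, -0.275]
contact_force: [9.4, -3.7, 5.9]
finger_gap: 0.001
```

```bash
python3 m.py wrist15; python3 - <<'E'
from h import *
for a in ('wrist13','wrist14','wrist15'):
    g=cv2.cvtColor(cv2.imread(f'pics/{a}.png'),cv2.COLOR_BGR2GRAY)[200:245,170:200].mean(1).round(0).astype(int);print(a,g.tolist())
ims=[cv2.resize(cv2.imread(f'pics/{a}.png')[190:250,140:370],None,fx=3.4,fy=4,interpolation=cv2.INTER_CUBIC) for a in('wrist14','wrist15')]
cv2.imwrite('pics/cmp3.png',np.vstack(ims))
E
```

```text
t 10.6 tip(case mm) [-30.   -0.4  55.8] F case [10.1, -0.2, 5.9] gap 0.0
R cols (case) [[0.015, 0.001, -1.0], [0.0, 1.0, 0.001], [1.0, -0.0, 0.015]]
0 [222.0, 262.0, 272.0, 220.0, 170.0, 156.0]
10 [204.0, 245.0, 255.0, 220.0, 170.0, 156.0]
22 [182.0, 224.0, 235.0, 220.0, 170.0, 156.0]
[[118.0, 220.0]] [[385.0, 220.0]] [[114.0, 170.0]] [[388.0, 170.0]] wrist13 [83, 82, 81, 82, 83, 82, 81, 80, 80, 81, 82, 83, 84, 85, 86, 84, 83, 86, 39, 27, 27, 27, 28, 29, 29, 30, 30, 31, 31, 31, 32, 32, 32, 41, 82, 126, 126, 126, 126, 126, 127, 127, 127, 127, 127]
wrist14 [83, 83, 81, 82, 84, 83, 82, 81, 80, 81, 82, 83, 84, 84, 86, 86, 81, 73, 63, 26, 27, 27, 28, 28, 29, 30, 30, 30, 31, 31, 32, 32, 33, 33, 69, 126, 126, 126, 126, 126, 127, 127, 127, 127, 127]
wrist15 [82, 82, 83, 83, 82, 81, 83, 84, 83, 81, 80, 81, 82, 82, 83, 85, 86, 87, 84, 76, 66, 28, 28, 28, 29, 29, 30, 31, 31, 31, 32, 32, 33, 33, 34, 34, 60, 111, 126, 126, 126, 127, 126, 127, 127]
```

View pics/cmp3.png

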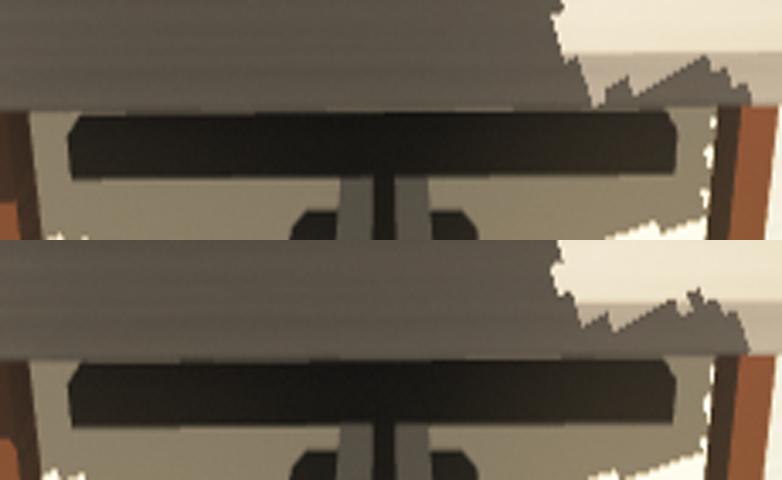

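Request:
carry_out:
  steps: "1 -2 0 2 0 0 0; 1 -3 0 2 0 0 0; 1 -6 0 1 0 0 0; 1 -15 0 0 0 0 0; 1 -30 0 0 0 0 0"

```text
t: 11.15
tool_pos: [0.5034, -0.0816, 0.1242]
orientation: [0.275, 1.562, -0.275]
contact_force: [-0.4, -0.1, -0.4]
finger_gap: -0.003
```

Request:
carry_out:
  steps: "1 -40 0 0 0 0 0; 1 -30 0 10 0 0 0; 1 0 0 0 0 0 0; 1 0 0 0 0 0 0; 1 0 0 0 0 0 0"

```text
t: 11.65
tool_pos: [0.5145, -0.0854, 0.1951]
orientation: [0.275, 1.557, -0.274]
contact_force: [0.5, -0.5, -0.1]
finger_gap: -0.001
```

```bash
python3 m.py wrist16; python3 - <<'E'
from h import *
cap('side','side16')
s=cv2.imread('pics/side16.png')[165:295,195:335]
cv2.imwrite('pics/sc16.png',cv2.resize(s,None,fx=4.5,fy=4.5,interpolation=cv2.INTER_CUBIC))
E
```

```text
t 11.65 tip(case mm) [-24.1  -1.1 176.1] F case [0.7, -0.3, -0.1] gap -0.0
R cols (case) [[-0.004, -0.0, -1.0], [0.001, 1.0, -0.001], [1.0, -0.001, -0.004]]
0 [162.0, 185.0, 191.0, 158.0, 129.0, 123.0]
10 [151.0, 174.0, 181.0, 158.0, 129.0, 123.0]
22 [138.0, 161.0, 168.0, 158.0, 129.0, 123.0]
[[178.0, 158.0]] [[327.0, 158.0]] [[177.0, 129.0]] [[328.0, 129.0]]
```

View pics/wrist16.png

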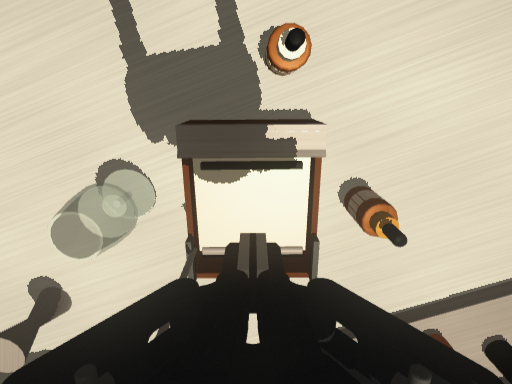

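View pics/sc16.png

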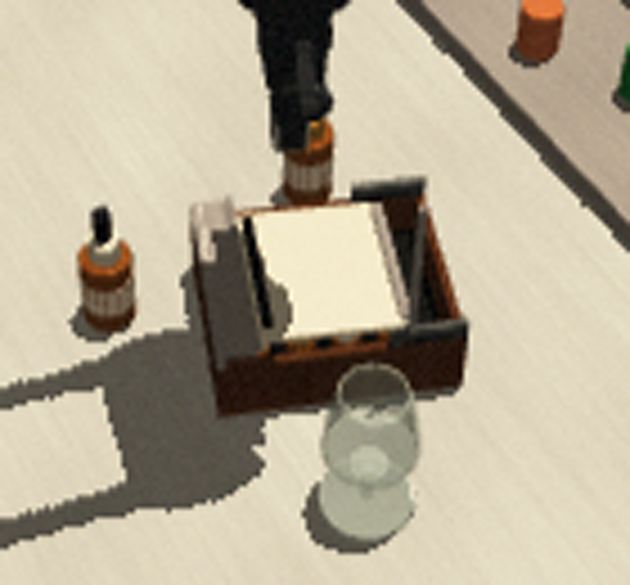

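```bash
python3 - <<'E'
from h import *
w=load('wrist16');g=cv2.cvtColor(w['image'],cv2.COLOR_RGB2GRAY)
print('ridge col 215-235 rows155-180',g[150:180,210:230].mean(1).round().astype(int).tolist())
print('hinge rows 240-282',g[240:282,205:220].mean(1).round().astype(int).tolist())
for cr in (18,20,22):
  th=.03;P=[]
  for r,h in ((92,9),(86,9),(86,2),(0,2),(0,-2),(-4,0)): P.append(c2w(66-cr-r*np.cos(th)+h*np.sin(th),-30,54+r*np.sin(th)+h*np.cos(th)))
  print(cr,proj(w,P)[:,1].round(1))
print('case end',proj(w,[c2w(80,-30,50),c2w(-52,-30,67)])[:,1])
E
```

```text
ridge col 215-235 rows155-180 [72, 70, 69, 70, 71, 74, 72, 72, 94, 107, 98, 60, 34, 34, 35, 36, 36, 37, 38, 59, 101, 110, 110, 110, 110, 111, 111, 111, 111, 112]
hinge rows 240-282 [238, 238, 238, 238, 238, 238, 224, 124, 137, 156, 177, 189, 178, 170, 142, 44, 42, 44, 47, 46, 45, 44, 44, 42, 42, 42, 42, 42, 41, 40, 40, 40, 44, 61, 72, 69, 68, 84, 134, 165, 162, 153]
18 [166.8 173.3 171.2 253.3 251.2 255.7]
20 [164.6 171.1 169.  251.6 249.5 253.9]
22 [162.3 168.9 166.9 249.8 247.7 252.2]
case end [277.09882961 157.78164092]
```

Request:
carry_out:
  steps: "1 -40 0 20 0 0 0; 1 -40 0 30 0 0 0; 1 0 0 30 0 0 0; 1 0 0 0 0 0 0; 1 0 0 0 0 0 0"

```text
t: 12.25
tool_pos: [0.5905, -0.1131, 0.275]
orientation: [0.275, 1.558, -0.275]
contact_force: [-0.3, 0.4, -1.2]
finger_gap: 0.002
```

```bash
python3 m.py wrist17; python3 - <<'E'
from h import *
w=load('wrist17')
for cr in (18,20,22):
  th=.03;P=[]
  for r,h in ((92,9),(86,9),(86,2),(0,2),(0,-2),(-4,0)): P.append(c2w(66-cr-r*np.cos(th)+h*np.sin(th),-30,54+r*np.sin(th)+h*np.cos(th)))
  print(cr,proj(w,P)[:,1].round(1))
print('case end, cheeks',proj(w,[c2w(80,-30,50),c2w(-52,-30,67),c2w(30,-62,64),c2w(80,-62,64)])[:,1])
cv2.imwrite('pics/w17c.png',cv2.resize(w['image'][20:180,150:350,::-1],None,fx=3.7,fy=3.7,interpolation=cv2.INTER_CUBIC))
E
```

```text
t 12.25 tip(case mm) [ 56.8  -1.1 256. ] F case [-0.4, 0.3, -1.2] gap 0.0
R cols (case) [[-0.004, -0.0, -1.0], [0.001, 1.0, -0.0], [1.0, -0.001, -0.004]]
0 [73.0, 92.0, 98.0, 66.0, 41.0, 39.0]
10 [63.0, 83.0, 88.0, 66.0, 41.0, 39.0]
22 [51.0, 71.0, 77.0, 66.0, 41.0, 39.0]
[[190.0, 66.0]] [[315.0, 66.0]] [[190.0, 41.0]] [[316.0, 41.0]] 18 [ 74.7  80.8  80.9 158.4 157.6 161.3]
20 [ 72.7  78.8  78.9 156.7 155.9 159.6]
22 [ 70.6  76.7  76.9 155.  154.3 158. ]
case end, cheeks [182.83378159  66.1019427  144.17851034 186.15168337]
```

View pics/w17c.png

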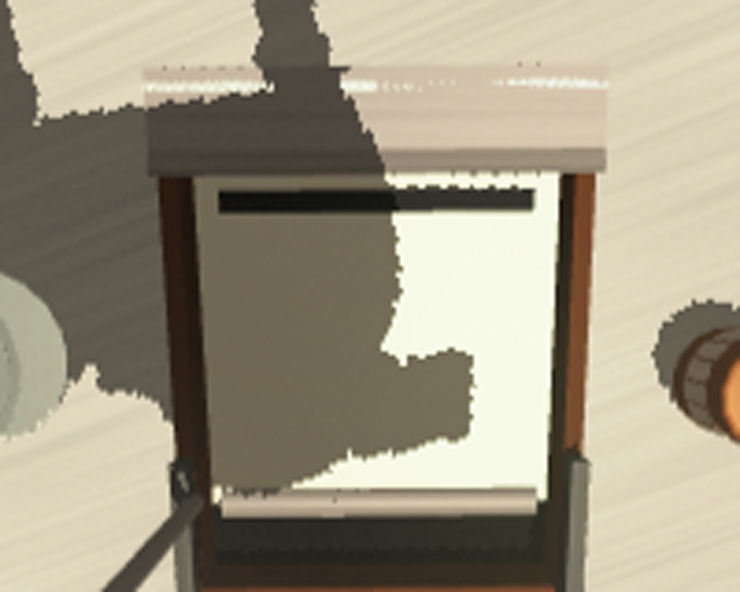

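```bash
python3 - <<'E'
from h import *
print(env.hand_in())
E
```

```text
the job is handed in; nothing more can be done
None
```

The sample case is shut, and the job was handed in at about 12.3 s on the robot's clock. With the closed fingertips I folded the flap over from behind and pressed it flat. The fingertips stood at 55.8 mm against the 56 mm expected. I then pushed the flap along, first by friction on its face and then against the black ridge, until it stopped. The push reached about 10 N, with 6 to 11 N of downward press, and then I lifted away.

**What the last checks showed:**
- **Carriage:** the pictures put it at 21.4 to 22 mm of 22. At about 10 N it no longer moved, so I take it to be at its stop.
- **Flap:** after I let go, it stayed down with its free edge under the lip, in both the wrist view and the side view.
- **Case:** it had not moved, to within about 1 mm. In the wrist view the lip sat within a pixel of where it was predicted, and in the side view its corners matched the first picture by eye.
- **Other things:** the droppers and the near glass looked unmoved in the closing views. I did not measure the bottles, the far glass or the jigger again, but the arm stayed clear of them.

**What disagreed or is unexplained:**
- My first estimate of the case position, from the side and top cameras, was off by about 3 to 6 mm. I corrected it from the wrist camera before touching anything.
- A thin upright rod stands by the −y cheek and is not in the list of things. I kept clear of it and it did not move.

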